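# Rake a dropped washer out from under the low glass shelf

## Task

A steel washer has been dropped under the low glass shelf. Take the flat probe from its rest, bring its toe down behind the washer and rake the washer out onto the open front part of the white deck, keeping the toe bearing lightly on the deck behind the washer as it slides out from under the glass. Leave the washer lying there wholly clear of the glass, lay the probe back in its rest, and leave the flask, the jar and the dish alone; the enamel and glass mark easily, so press with only 2 or 3 newtons.

Things in the scene. Friction and masses are not known exactly. Their poses are not given: they have to be found in the camera images.
- stand: fixed white enamelled flat deck, 280 x 280 mm, with a low glass shelf over its rear half. Origin under the deck's middle, 25 mm below the deck's top; x points from the open front to the back, z up. Set on levelling feet: its deck top lies anywhere from about 10 to 22 mm above the bench. A push of more than 6 N from the probe marks deck, walls or glass; the robot itself must keep off
- glass_edge (a point): middle of the glass's front edge, on its underside, 55 mm above the deck; axes as the stand's. The glass is 6 mm thick and covers stand x = 0 to 140 mm, on 6 mm walls at stand y = +-137 mm and at the back, x = 137 mm; the front is open. The deck's front half, stand x = -140 to 0 mm, lies open
- deck (a point): middle of the deck's top face, straight below point glass_edge; axes as the stand's
- washer: loose dark steel washer lying flat on the deck, outside diameter 28 mm, hole 14 mm, 5 mm thick, about 22 g; origin at the centre of its underside. It lies 30 to 85 mm in from the glass's front edge; seen through the glass
- probe: loose flat probe, about 160 g, balance point about 12 mm ahead of its origin. x points from handle to toe, z up. Origin: 50 mm below the grip point. Blade: rigid steel strip 16 mm wide, z = 20 to 23 mm, x = 21 to 189 mm, with a toe plate across its end; its height under the blade is adjustable and not measured
- probe_grip (a point): grip point on the probe's handle: x = 0, y = 0, z = 50 mm in the probe's frame; axes as the probe's. Handle: black bar 14 mm wide (y), 38 mm tall (z = 30 to 68 mm), x = -85 to 25 mm. Pushed at the toe, the probe can pitch in the grip
- probe_toe (a point): point of the probe at x = 190 mm, y = 0, z = 0, where the middle of the toe's lower edge would be at its lowest setting. The toe is clamped 0 to 10 mm higher than that, differently each time. Toe plate 60 mm wide (y), 4 mm thick, 26 mm tall, with side wings 3 mm thick and 10 mm tall from its lower edge, at y = +-28.5 mm, back to x = 170 mm: a shallow U to catch a washer
- rest: fixed grey tool rest on the bench; origin under its rear block (30 x 50 mm), x points the way the probe does. Rear block: slot 26 mm wide, floor 40 mm up, cheeks to 52 mm, for the handle; front post at x = 165 mm: slot 30 mm wide, floor 30 mm up, lips to 35 mm, for the blade. Home: the probe lies level on both, origin 65 mm ahead of the rest's and 10 mm above the bench, toe hanging clear, x axes alike
- flask: bystander: stoppered conical flask, 68 mm across, 115 mm high, origin under its middle
- jar: bystander: lidded jar, 52 mm across, 70 mm high, origin under its middle
- dish: bystander: clear flat dish with lid, 94 mm across, 18 mm high, origin under its middle
Things that resemble listed ones, but are neither listed nor needed, are in the scene too. What is shaped like the rest but red or turquoise is not meant.

How it is judged:
By the outcome, as a careful person would: the job done as asked, in the order asked, and still so for the second after the job is handed in, with the robot touching nothing.
It also fails if it takes over 64 s, if anything falls off the work surface, if the arm or the gripper's body presses on something with over 40 N, if the wrist force passes 120 N, or if a joint passes its speed limit or range.

## Robot

A 6-joint arm with a two-finger parallel gripper is mounted at the origin on the work surface. World frame = base frame: x ahead of the robot, y to its left, z up, the work surface at z = 0. Lengths are in m, angles in rad, forces in N, time in s.
With the tool pointing down it reaches from about 0.375 to 0.9 m from the base axis. Payload 3.1 kg.
Tool frame: the origin (TCP) lies midway between the tips of the shut fingers; the grasp point (between the pads) lies 19 mm behind it; z points along the fingers, y is the direction in which the jaws open and shut (so a half turn about z gives the same grasp; the last joint's range is limited). The gripper opens to 85 mm and grips with 20 to 120 N. Pads are 22 mm wide; open, the fingers measure 114 mm over their backs; the gripper's body (76 mm by 85 mm) begins 54 mm behind the grasp point. The pads swing forward as they close: fully open they stand 13 mm farther back than shut.
Start: joints at [0.984, 0.527, 1.433, -0, 1.181, -0.178], TCP at [0.248, 0.573, 0.231] pointing down, gripper open.
Joint ranges: [-3.08, 3.08], [-0.75, 2.2], [0.22, 2.44], [-1.43, 4.57], [0, 2.65], [-2.85, 2.85]. Speed limits (rad/s): [2.79, 2.79, 3.14, 3.14, 3.14, 3.14].

## Interface

Orientations are given as a rotation vector (axis times angle).
In Python, from station import manip gives the robot as it stands. The module is installed in compiled form; this text tells all that it offers.
- The arm moves only by the shell command python3 -m inch 'ROWS' [FORCE]. ROWS is JSON, a list of rows, each a list of 5 numbers: the closure, from 0 (fully open) to 1 (shut), then the shift along the tool's x, y, z in mm, then the turn about the tool's z in rad. In form: [[fingers, x, y, z, roll], ...]. A call has 1 to 20 rows; each row is the pose to reach, as a shift and turn from the pose commanded when the call began, along the tool's axes at that moment; what a row does not reach only later rows make up. A row lasts 1/10 s, in which the tool goes at most 50 mm and 8.59 degrees, less where a joint would pass 70% of its speed; a pose out of reach is approached as far as the arm can. A call with a gripper value outside its range is refused whole. The fingers move at their own pace and stop on an object; FORCE is the grip in N (left out, the last holds). Time passes only in rows, so rows that repeat a pose let the fingers close. It gives the time, the measured TCP pose, the force and the opening at its end, in the units of the state.
- manip.get_state(): the state, without advancing time (a new reading comes with each control period).
- manip.read_camera(name): name is "scene" or "top"; returns a dict with "img" (384x512x3 uint8, red, green, blue), "depth" (384x512 float32, m along the optical axis (not along the pixel's ray), 0 where there is no reading), "fov_y" (degrees; the focal length in pixels is half the picture's height over the tangent of half this angle, whatever the lens; pixels are square), "cx", "cy" (the principal point, pixels), "k1" (the pictures are not rectified: a ray, as slopes to the right and down, at radius r is drawn at 1 + k1 r^2 times it, then the intrinsics apply), "xyz" and "orientation" of the camera in the world. Camera axes: x right, y up, looking along -z (the intrinsics and any distortion apply to the point x, -y, -z); pixel columns grow to the right and rows downward; lengths in m; the calibration is good to about 2 mm. A picture is of the moment at which its call begins.
- manip.finish_job(): hands the job in, once; it reports no verdict.
The state is a dict: "clock": time; "q": joint angles; "dq": joint speeds; "effort": joint torques, N m; "tcp_pos": TCP position; "tcp_rot": TCP orientation; "ft_force": force on the tool from outside, world axes, zero at the start; "moment": the same for the moment, N m; "grip_width": finger opening in m.
Only numpy, scipy, OpenCV 4.12 (cv2) and the standard library are available. Lean on these libraries where they do the work, as an engineer would, in place of code of your own. Each camera call takes 0.05 s, during which the arm holds its last target.

## Working session

There is one attempt and no reset: what is moved stays moved. The work goes in short steps, Python scripts to look and compute and a shell command to move; the robot and the scene stay as the last step left them, time stands still between calls to the robot, and variables do not carry over. Pictures are saved under pics/ and viewed, and the job is handed in when it is done.

```bash
mkdir -p pics
python3 - <<'E'
from station import manip
import cv2,numpy as np
s=manip.get_state()
print({k:np.round(v,4).tolist() for k,v in s.items()})
for n in("scene","top"):
    c=manip.read_camera(n)
    np.savez(f"{n}0.npz",**c)
    cv2.imwrite(f"pics/{n}0.png",cv2.resize(c["img"][:,:,::-1],None,fx=1.5,fy=1.5))
    print(n,{k:np.round(v,4).tolist() for k,v in c.items() if k not in("img","depth")})
E
```

```text
{'clock': 0.0, 'q': [0.9835, 0.5285, 1.4339, -0.0, 1.1814, -0.1785], 'dq': [0.0016, -0.0013, -0.0011, -0.0003, 0.001, -0.0001], 'effort': [-0.0005, -44.2351, -17.8018, -0.0003, 0.0086, 0.0], 'tcp_pos': [0.248, 0.5729, 0.2303], 'tcp_rot': [-0.6375, -3.0754, 0.0032], 'ft_force': [0.0691, 0.2824, 0.442], 'moment': [-0.0085, 0.0086, 0.0118], 'grip_width': 0.0854}
scene {'fov_y': 56.2979, 'cx': 254.9809, 'cy': 188.6142, 'k1': -0.0974, 'xyz': [1.2509, -0.2434, 0.634], 'orientation': [0.7293, 0.6122, 1.2488]}
top {'fov_y': 48.0983, 'cx': 249.3519, 'cy': 200.8795, 'k1': -0.1335, 'xyz': [0.2648, -0.1037, 1.3426], 'orientation': [0.1691, -0.1735, -1.6109]}
```

View pics/scene0.png

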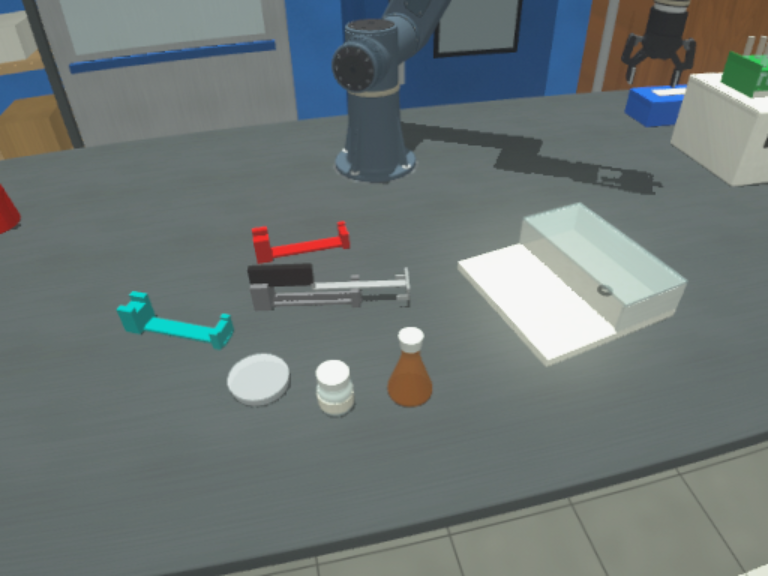

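View pics/top0.png

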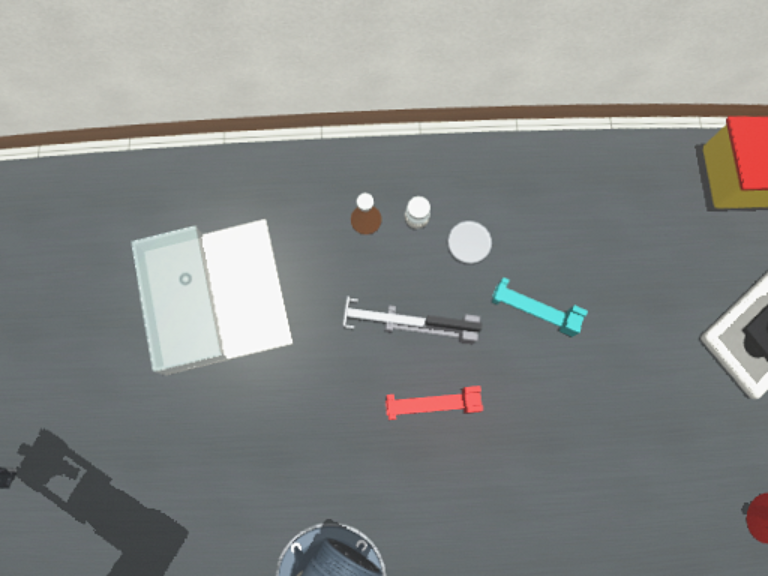

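```bash
cat > h.py <<'E'
import numpy as np,cv2
from scipy.spatial.transform import Rotation as R
def load(n): 
    z=np.load(n); return {k:z[k] for k in z.files}
def rays(c,px):
    f=c["img"].shape[0]/2/np.tan(np.radians(c["fov_y"])/2)
    K=np.array([[f,0,c["cx"]],[0,f,c["cy"]],[0,0,1.]])
    p=cv2.undistortPoints(np.float64(px).reshape(-1,1,2),K,np.array([float(c["k1"]),0,0,0])).reshape(-1,2)
    d=np.c_[p[:,0],-p[:,1],-np.ones(len(p))]
    return R.from_rotvec(c["orientation"]).apply(d)
def onz(c,px,z):
    d=rays(c,px); return c["xyz"]+d*((z-c["xyz"][2])/d[:,2])[:,None]
def bydepth(c,px):
    d=rays(c,px); p=np.int32(np.round(px)).reshape(-1,2)
    return c["xyz"]+d*c["depth"][p[:,1],p[:,0]][:,None]
def proj(c,P):
    f=c["img"].shape[0]/2/np.tan(np.radians(c["fov_y"])/2)
    q=R.from_rotvec(c["orientation"]).inv().apply(np.atleast_2d(P)-c["xyz"])
    s=np.c_[q[:,0],-q[:,1]]/-q[:,2:]; r2=(s**2).sum(1,keepdims=True)
    return s*(1+c["k1"]*r2)*f+[c["cx"],c["cy"]]
def tri(c1,p1,c2,p2):
    a=rays(c1,p1)[0];b=rays(c2,p2)[0];o=c2["xyz"]-c1["xyz"]
    s=np.linalg.lstsq(np.c_[a,-b],o,rcond=None)[0]
    A=c1["xyz"]+s[0]*a;B=c2["xyz"]+s[1]*b
    return (A+B)/2,np.linalg.norm(A-B)
E
python3 - <<'E'
from h import *
t=load("top0.npz");s=load("scene0.npz")
def crop(c,x0,y0,x1,y1,k,n): cv2.imwrite("pics/"+n,cv2.resize(c["img"][y0:y1,x0:x1,::-1],None,fx=k,fy=k,interpolation=cv2.INTER_CUBIC))
crop(t,80,140,200,255,5,"t_stand.png")
crop(t,220,180,340,240,6,"t_probe.png")
crop(s,300,130,465,245,4.5,"s_stand.png")
crop(s,155,165,285,215,6,"s_probe.png")
for p in [(150,180),(170,200),(130,200),(280,180),(300,215),(315,215)]: print(p,bydepth(t,[p]))
# deck mask
for n,c in(("t",t),("s",s)):
    g=c["img"]; m=(g.min(2)>225).astype(np.uint8)
    cs,_=cv2.findContours(m,cv2.RETR_EXTERNAL,cv2.CHAIN_APPROX_NONE)
    for k in cs:
        if cv2.contourArea(k)>800: print(n,cv2.contourArea(k),cv2.approxPolyDP(k,5,True).reshape(-1,2).tolist())
E
```

```text
(150, 180) [[0.64039559 0.2016791  0.01690076]]
(170, 200) [[0.57085793 0.1367093  0.01912035]]
(130, 200) [[0.56281794 0.24884388 0.07917145]]
(280, 180) [[ 0.62487303 -0.2166125  -0.00075817]]
(300, 215) [[ 0.49296606 -0.26328976  0.07678793]]
(315, 215) [[ 0.48959121 -0.30733673  0.08342943]]
t 3654.0 [[176, 147], [135, 158], [151, 238], [194, 228]]
s 3622.0 [[306, 174], [365, 239], [409, 222], [348, 163]]
```

View pics/t_stand.png

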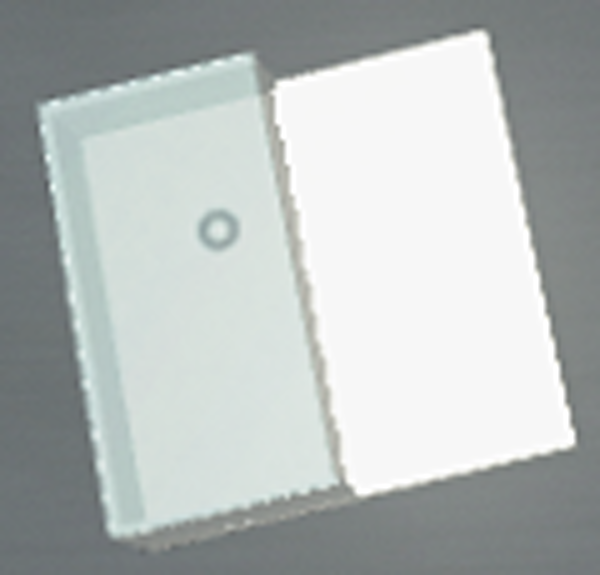

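View pics/s_stand.png

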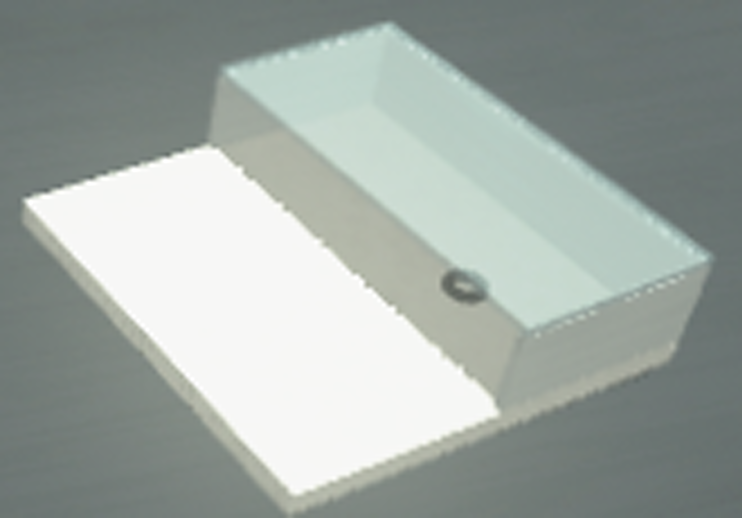

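View pics/t_probe.png

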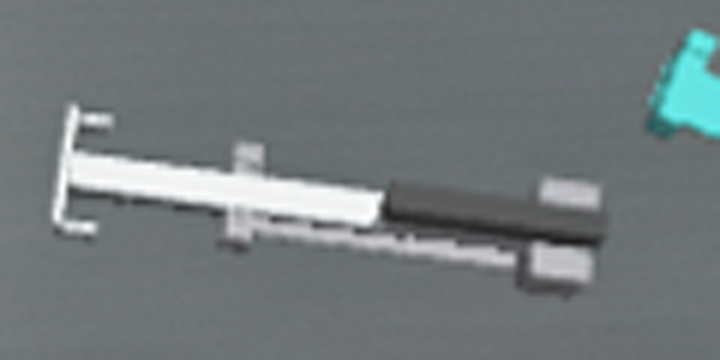

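View pics/s_probe.png

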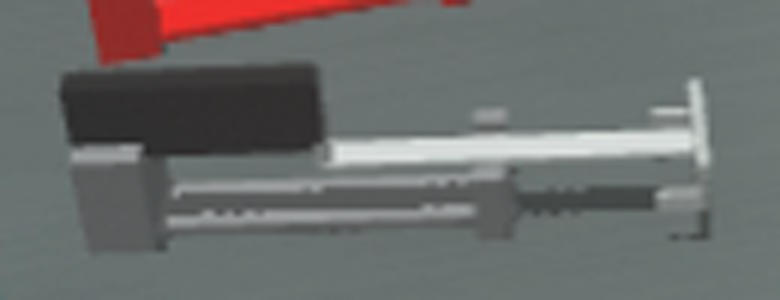

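Run:
```python
from h import *
t=load("top0.npz");s=load("scene0.npz")
T=lambda x,y:(80+x/5-.4,140+y/5-.4); S=lambda x,y:(300+x/4.5-.4,130+y/4.5-.4)
pairs={"frontnear":(T(488,32),S(293,493)),"frontfar":(T(575,440),S(23,200)),"midnear":(T(274,82),S(498,410)),"midfar":(T(352,495),S(212,146)),
"washer":(T(218,230),S(465,283)),"glassFnear":(T(253,52),S(527,333)),"glassFfar":(T(333,488),S(223,68)),"glassBnear":(T(40,103),S(712,258)),"glassBfar":(T(112,535),S(392,22))}
for k,(a,b) in pairs.items():
    P,e=tri(t,a,s,b); print(k,P.round(4),round(e,4))
Tp=lambda x,y:(220+x/6-.4,180+y/6-.4); Sp=lambda x,y:(155+x/6-.4,165+y/6-.4)
# handle rear/front top corners
for k,a,b in [("handle rear mid top",Tp(605,226),Sp(68,82)),("toe nearend",Tp(73,105),Sp(706,165)),("toe far end",Tp(58,225),Sp(692,80))]:
    P,e=tri(t,a,s,b); print(k,P.round(4),round(e,4))
# handle mask in top: 
g=t["img"].astype(int); m=((g.max(2)<75)).astype(np.uint8); m[:,:270]=0; m[:200]=0;m[230:]=0;m[:,330:]=0
ys,xs=np.nonzero(m); print(len(xs),xs.min(),xs.max(),ys.min(),ys.max())
d=bydepth(t,np.c_[xs,ys]); k=d[:,2]>.06; d=d[k]; print(k.sum(),np.median(d[:,2]))
P=onz(t,np.c_[xs,ys][k],.078)[:,:2]; r=cv2.minAreaRect(np.float32(P*1000)); print("handle",r)
# blade by z
ys,xs=np.mgrid[180:240,220:290];px=np.c_[xs.ravel(),ys.ravel()]
k=g[px[:,1],px[:,0]].min(1)>200; d=bydepth(t,px[k]); print("blade",k.sum(),np.median(d[:,2]),cv2.minAreaRect(np.float32(onz(t,px[k],.033)[:,:2]*1000)))
```

```text
frontnear [0.752 0.114 0.016] 0.0023
frontfar [0.4794 0.0602 0.0161] 0.0008
midnear [0.7241 0.2533 0.0164] 0.0019
midfar [0.4511 0.2019 0.0148] 0.0002
washer [0.6254 0.2884 0.0198] 0.0001
glassFnear [0.7253 0.2525 0.0738] 0.0003
glassFfar [0.448  0.201  0.0738] 0.0025
glassBnear [0.6983 0.3883 0.0769] 0.0006
glassBfar [0.4246 0.3353 0.0761] 0.0018
handle rear mid top [ 0.4833 -0.3231  0.0754] 0.0028
toe nearend [ 0.5657 -0.0594  0.0426] 0.0013
toe far end [ 0.5034 -0.0495  0.0403] 0.0009
92 284 319 214 227
44 0.06894350470816968
handle ((486.4569091796875, -267.225830078125), (106.18846130371094, 3.8789684772491455), 78.96483612060547)
blade 300 0.03401194531201235 ((510.931640625, -128.61676025390625), (165.91015625, 59.20994567871094), 71.60301208496094)
```

Run:
```python
from h import *
t=load("top0.npz");s=load("scene0.npz")
ys,xs=np.mgrid[180:240,220:345];px=np.c_[xs.ravel(),ys.ravel()]
d=bydepth(t,px); g=t["img"][px[:,1],px[:,0]].astype(int)
k=(d[:,2]>.064)&(d[:,2]<.1)&(g.max(1)<90); print(k.sum(),np.median(d[k,2]))
P=onz(t,px[k],.078)[:,:2]; print("handle",cv2.minAreaRect(np.float32(P*1000)),P.mean(0))
pc=np.linalg.svd(P-P.mean(0))[2][0]; print(np.degrees(np.arctan2(*pc[::-1])))
k2=(g.min(1)>215)
P2=onz(t,px[k2],.033)[:,:2]
e=np.array([.187,.982]);e/=np.linalg.norm(e);n=np.array([-e[1],e[0]])
a=(P2-P.mean(0))@e;b=(P2-P.mean(0))@n
for lo in np.arange(.04,.24,.02):
    q=(a>lo)&(a<lo+.02); 
    if q.sum(): print(round(lo,2),q.sum(),b[q].mean().round(4),b[q].min().round(4),b[q].max().round(4))
print(a.min(),a.max())
```

```text
56 0.0746522125796587
handle ((491.07330322265625, -269.4393615722656), (108.82749938964844, 13.10716724395752), 79.5127182006836) [ 0.48807224 -0.27201274]
-99.47332686024727
0.06 31 -0.0062 -0.0135 0.0011
0.08 33 -0.0067 -0.0141 0.001
0.1 31 -0.0061 -0.0137 0.0015
0.12 35 -0.0058 -0.0138 0.0031
0.14 29 -0.0061 -0.013 0.0013
0.16 31 -0.0053 -0.0131 0.0017
0.18 32 -0.006 -0.0132 0.0016
0.2 32 -0.0047 -0.034 0.0242
0.22 22 -0.0076 -0.0358 0.022
0.06088397537161164 0.22436686206904785
```

Run:
```python
from h import *
t=load("top0.npz");s=load("scene0.npz")
print(t["img"][205:225,295:305].max(2)); print(t["img"][205:225,318:324].max(2))
g=t["img"].max(2)
m=np.zeros_like(g); m[205:224,283:322]=(g[205:224,283:322]<82)
print("\n".join("".join(".#"[v] for v in r[280:325]) for r in m[204:226]))
ys,xs=np.nonzero(m);px=np.c_[xs,ys]
e=np.array([.187,.982]);e/=np.linalg.norm(e);n=np.array([-e[1],e[0]])
P=onz(t,px,.078)[:,:2]
print((P@n).min(),(P@n).max(),(P@n).mean(),(P@e).min(),(P@e).max(),(np.array([.494,-.2731])@n))
```

```text
[[114 115 114 115 113 115 114 114 115 116]
 [115 114 113 115 116 114 115 115 116 114]
 [115 115 115 116 114 115 115 116 114 114]
 [115 114 116 114 114 115 115 114 113 116]
 [116 113 115 115 114 117 113 114 113 115]
 [116 116 115 116 116 114 115 115 114 114]
 [103 107 110 112 113 116 116 115 116 116]
 [ 94  95  97  98  99 101 100 103 103 108]
 [ 94  92  92  91  93  93  92  93  95  96]
 [ 95  94  93  94  92  93  93  92  93  91]
 [ 89  95  95  93  95  95  94  93  93  94]
 [ 62  69  72  74  73  81  86  88  96  95]
 [ 44  43  50  48  50  56  60  63  69  70]
 [ 72  72  60  51  50  44  40  43  42  43]
 [ 90  91  88  89  87  87  83  73  71  58]
 [164  89  92  93  93  92  92  89  92  91]
 [196 173 175 176 176 175 177 160  89  93]
 [203 204 204 202 201 200 200 196 175 177]
 [145 144 145 146 165 180 185 202 204 206]
 [110 110 108 111 124 130 126 132 142 143]]
[[111 112 112 113 112 112]
 [113 112 111 112 113 112]
 [112 113 113 110 112 112]
 [114 112 113 113 113 114]
 [112 112 113 116 115 115]
 [133 125 121 113 112 113]
 [182 163 123 113 113 114]
 [198 176 123 113 114 115]
 [199 174 116 115 116 1
[... 734 characters left out ...]
...........................
....#........................................
....#########................................
....#################........................
.......#####################.................
..............####################...........
......................###################....
...........................#....########.....
.............................................
.............................................
...........................#.................
.............................................
.............................................
-0.5326179244535438 -0.5120824117417996 -0.5260542301445482 -0.2272511123456444 -0.11804325553983523 -0.5363673393791573
```

```bash
cat > go.py <<'E'
import sys
from h import *
from station import manip
# usage: go.py x y z yawdeg(of tool x axis)  -> shift in tool axes
s=manip.get_state(); M=R.from_rotvec(s["tcp_rot"])
x,y,z,a=map(float,sys.argv[1:5])
d=np.array([x,y,z])-s["tcp_pos"]
ax=M.as_matrix()[:,0]; cur=np.degrees(np.arctan2(ax[1],ax[0]))
dd=(cur-a+180)%360-180
print("t",round(s["clock"],2),"tcp",np.round(s["tcp_pos"],4),"xaxis",np.round(cur,2),"tilt",np.round(M.as_matrix()[:,2],4),"q6",np.round(s["q"][5],3))
print("shift mm",np.round(M.inv().apply(d)*1000,1),"roll",round(np.radians(dd),4),"or",round(np.radians((dd+360)%360-180),4),"F",np.round(s["ft_force"],2),"w",round(s["grip_width"],4))
E
python3 go.py .5003 -.2397 .12 79.4
```

```text
t 0.1 tcp [0.2481 0.573  0.2304] xaxis 156.58 tilt [-0.0011 -0.0016 -1.    ] q6 -0.178
shift mm [-554.6 -645.2  111.5] roll 1.347 or -1.7946 F [ 0.4  -0.17 -0.02] w 0.0855
```

```bash
python3 -m inch '[[0.2,-60,-65,0,0.15],[0.2,-90,-100,0,0.3],[0.2,-120,-140,0,0.4],[0.2,-160,-180,0,0.5],[0.2,-190,-220,0,0.6],[0.3,-220,-260,0,0.7],[0.3,-250,-290,0,0.8],[0.3,-280,-330,0,0.9],[0.3,-310,-360,0,1.0],[0.3,-340,-400,0,1.1],[0.3,-370,-430,0,1.2],[0.3,-400,-470,10,1.3],[0.3,-430,-500,20,1.347],[0.3,-460,-540,30,1.347],[0.3,-490,-570,40,1.347],[0.3,-520,-600,50,1.347],[0.3,-540,-630,60,1.347],[0.3,-555,-645,70,1.347],[0.3,-555,-645,75,1.347],[0.3,-555,-645,75,1.347]]'; python3 go.py .5003 -.2397 .12 79.4
```

```text
clock: 2.1
tcp_pos: [0.5, -0.238, 0.155]
tcp_rot: [-2.415, -2.003, 0.001]
ft_force: [-0.7, -0.0, -0.5]
grip_width: 0.0593
t 2.1 tcp [ 0.5   -0.238  0.155] xaxis 79.36 tilt [-0.0031  0.0027 -1.    ] q6 -0.461
shift mm [-1.7  0.7 35. ] roll -0.0008 or 3.1408 F [-0.73 -0.02 -0.54] w 0.0593
```

```bash
cat > cam.py <<'E'
import sys
from h import *
from station import manip
n,out=sys.argv[1:3]; c=manip.read_camera(n); np.savez("last_"+n+".npz",**c)
a=list(map(int,sys.argv[3:7])); k=float(sys.argv[7])
cv2.imwrite("pics/"+out,cv2.resize(c["img"][a[1]:a[3],a[0]:a[2],::-1],None,fx=k,fy=k,interpolation=cv2.INTER_CUBIC))
E
python3 cam.py scene s1.png 130 80 310 220 4.4
```

```text
(no output)
```

View pics/s1.png

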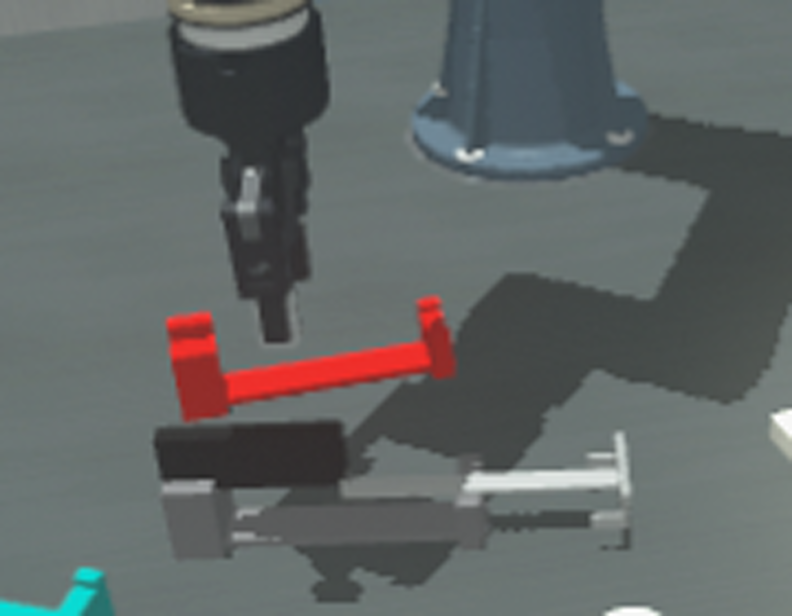

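```bash
python3 -m inch '[[0.4,-2,0.5,40,0],[0.4,-2,0.5,75,0],[0.4,-2,0.5,100,0],[0.4,-2,0.5,114,0],[0.4,-2,0.5,114,0],[0.4,-2,0.5,114,0]]'; python3 cam.py scene s2.png 130 80 310 220 4.4;python3 cam.py top t2.png 210 150 350 250 5.6
```

```text
clock: 2.75
tcp_pos: [0.5019, -0.2407, 0.0433]
tcp_rot: [2.415, 2.007, 0.0]
ft_force: [0.6, -0.9, 0.1]
grip_width: 0.0513
```

View pics/s2.png

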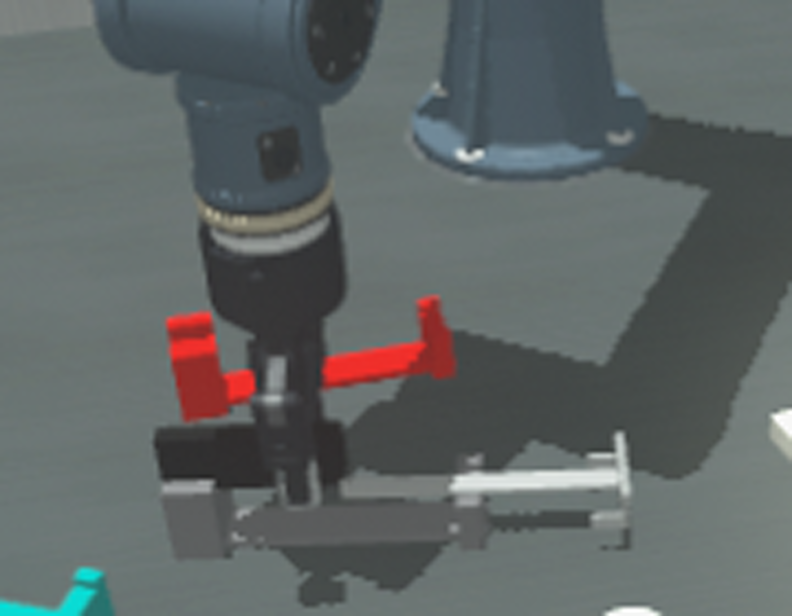

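View pics/t2.png

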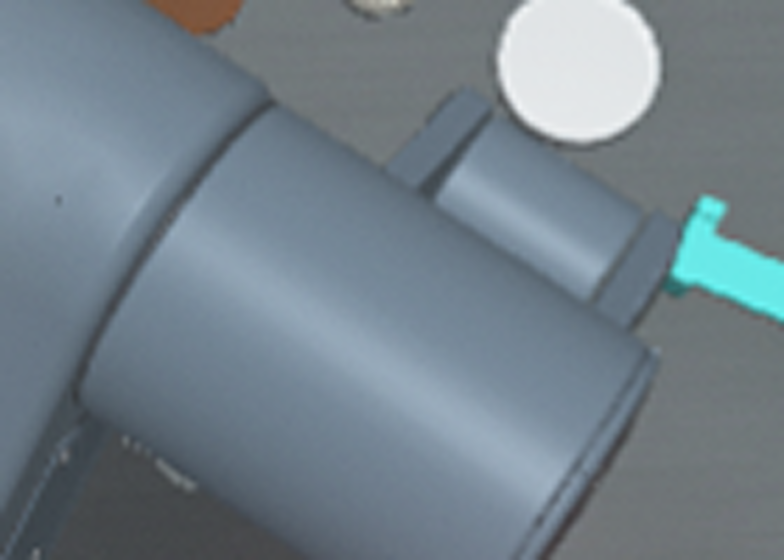

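```bash
python3 -m inch '[[0.7,0,0,0,0],[1,0,0,0,0],[1,0,0,0,0],[1,0,0,0,0],[1,0,0,0,0],[1,0,0,0,0],[1,0,0,0,0],[1,0,0,0,0]]' 110; python3 go.py .5003 -.2397 .12 79.4
```

```text
clock: 3.65
tcp_pos: [0.5016, -0.2412, 0.0433]
tcp_rot: [2.416, 2.006, 0.0]
ft_force: [-0.8, 0.5, 5.0]
grip_width: 0.0128
t 3.65 tcp [ 0.5016 -0.2412  0.0433] xaxis 79.41 tilt [ 6.e-04 -6.e-04 -1.e+00] q6 -0.464
shift mm [  1.2  -1.5 -76.7] roll 0.0002 or -3.1414 F [-0.81  0.55  5.03] w 0.0128
```

```bash
python3 -m inch '[[1,0,0,-5,0],[1,0,0,-12,0],[1,0,0,-25,0],[1,0,0,-45,0],[1,0,0,-70,0],[1,0,0,-90,0],[1,0,0,-90,0],[1,0,0,-90,0]]'; python3 cam.py scene s3.png 130 80 310 220 4.4;python3 go.py .5003 -.2397 .12 79.4
```

```text
clock: 4.45
tcp_pos: [0.5014, -0.241, 0.1328]
tcp_rot: [2.416, 2.006, 0.0]
ft_force: [-0.0, 0.5, -1.6]
grip_width: 0.0127
t 4.5 tcp [ 0.5009 -0.2407  0.132 ] xaxis 79.4 tilt [-7.e-04  5.e-04 -1.e+00] q6 -0.464
shift mm [ 0.8 -0.8 12. ] roll 0.0 or -3.1416 F [-0.45 -0.1  -1.32] w 0.0128
```

View pics/s3.png

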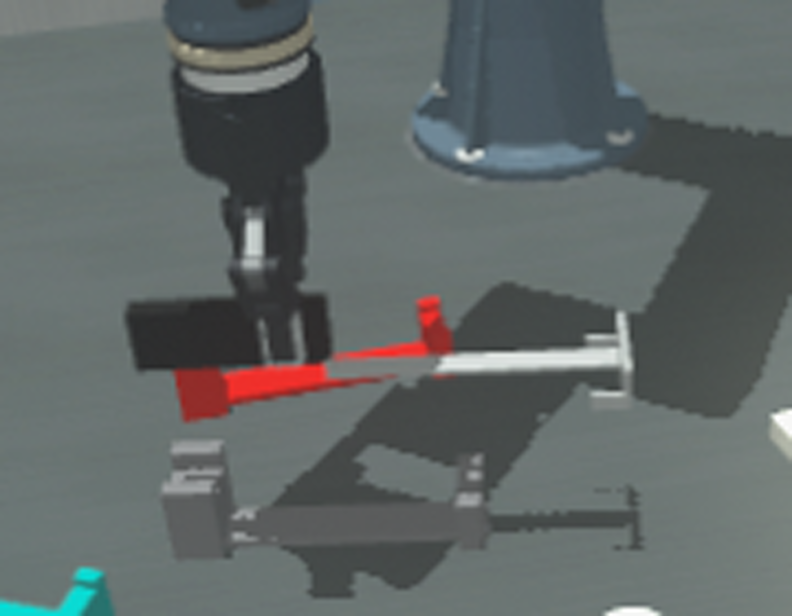

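Run:
```python
from h import *
t=load("top0.npz");s=load("scene0.npz")
C=np.array([.588,.2255]);ux=np.array([-.189,.982]);uy=np.array([-.982,-.189])
for n,a,b,z in [("flask top",(365/1.5,200/1.5),(411/1.5,336/1.5),.115),("jar top",(418/1.5,204/1.5),(333/1.5,372/1.5),.07),("dish",(470/1.5,242/1.5),(258/1.5,378/1.5),.018)]:
    P,e=tri(t,a,s,b); Q=onz(t,[a],z)[0]; print(n,P.round(3),round(e,4),Q.round(3),"stand",((P[:2]-C)@ux).round(3),((P[:2]-C)@uy).round(3))
```

```text
flask top [ 0.747 -0.104  0.113] 0.002 [ 0.746 -0.105  0.115] stand -0.354 -0.094
jar top [ 0.749 -0.215  0.071] 0.0012 [ 0.749 -0.216  0.07 ] stand -0.463 -0.075
dish [ 0.68  -0.327  0.01 ] 0.003 [ 0.677 -0.327  0.018] stand -0.56 0.014
```

```bash
python3 go.py .6748 .0315 .17 100.9
```

```text
t 4.5 tcp [ 0.5009 -0.2407  0.132 ] xaxis 79.4 tilt [-7.e-04  5.e-04 -1.e+00] q6 -0.464
shift mm [299.5 120.8 -38. ] roll -0.3752 or 2.7664 F [-0.45 -0.1  -1.32] w 0.0128
```

```bash
python3 -m inch '[[1,10,0,-30,0],[1,30,0,-40,0],[1,60,10,-40,0],[1,90,25,-40,-0.05],[1,125,40,-40,-0.1],[1,160,55,-40,-0.15],[1,195,70,-40,-0.22],[1,230,85,-40,-0.29],[1,260,100,-40,-0.34],[1,285,112,-40,-0.375],[1,300,121,-40,-0.375],[1,300,121,-40,-0.375],[1,300,121,-40,-0.375]]'; python3 cam.py scene s4.png 230 100 400 228 4.6;python3 cam.py top t4.png 70 120 230 240 5;python3 go.py .6748 .0315 .059 100.9
```

```text
clock: 5.8
tcp_pos: [0.6742, 0.0316, 0.1704]
tcp_rot: [-1.998, -2.421, 0.004]
ft_force: [0.2, -0.5, -1.3]
grip_width: 0.0128
t 5.9 tcp [0.6742 0.0307 0.1712] xaxis 100.83 tilt [-2.8e-03 -1.0e-04 -1.0e+00] q6 -0.308
shift mm [  0.6   1.  112.2] roll -0.0011 or 3.1405 F [-0.6  -1.08 -1.69] w 0.0128
```

View pics/s4.png

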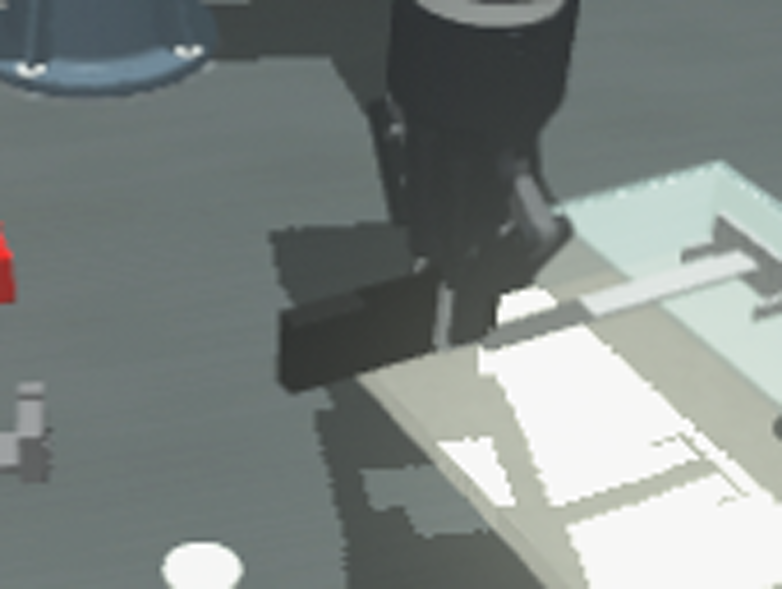

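View pics/t4.png

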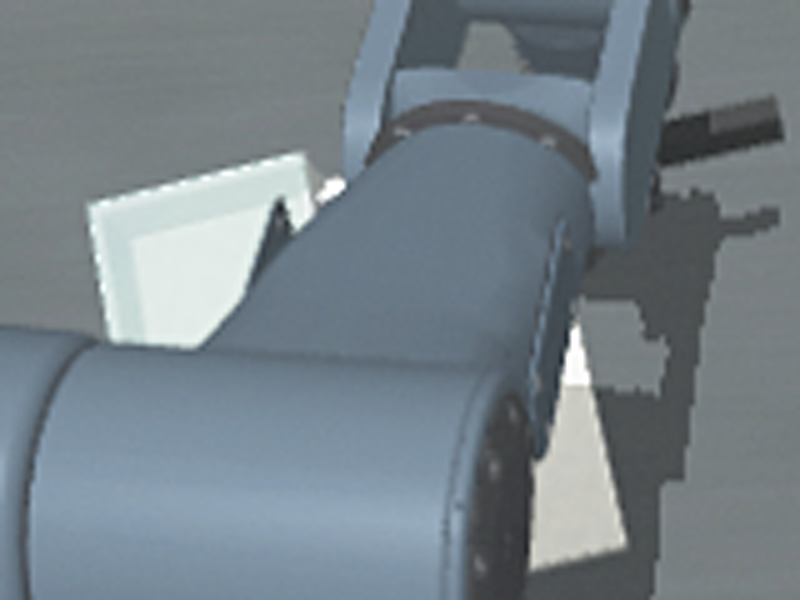

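```bash
python3 -m inch '[[1,0,0,30,0],[1,0,0,60,0],[1,0,0,80,0],[1,0,0,95,0],[1,0,0,105,0],[1,0,0,105,0],[1,0,0,105,0]]'; python3 cam.py scene s5.png 290 110 460 235 4.6;python3 go.py .6748 .0315 .059 100.9
```

```text
clock: 6.6
tcp_pos: [0.6761, 0.0313, 0.068]
tcp_rot: [2.0, 2.421, 0.001]
ft_force: [-0.3, -0.7, -1.7]
grip_width: 0.0125
t 6.65 tcp [0.6765 0.0314 0.0685] xaxis 100.88 tilt [ 2.3e-03 -3.0e-04 -1.0e+00] q6 -0.308
shift mm [ 0.5 -1.6  9.5] roll -0.0004 or 3.1412 F [ 0.17 -0.23 -1.19] w 0.0127
```

View pics/s5.png

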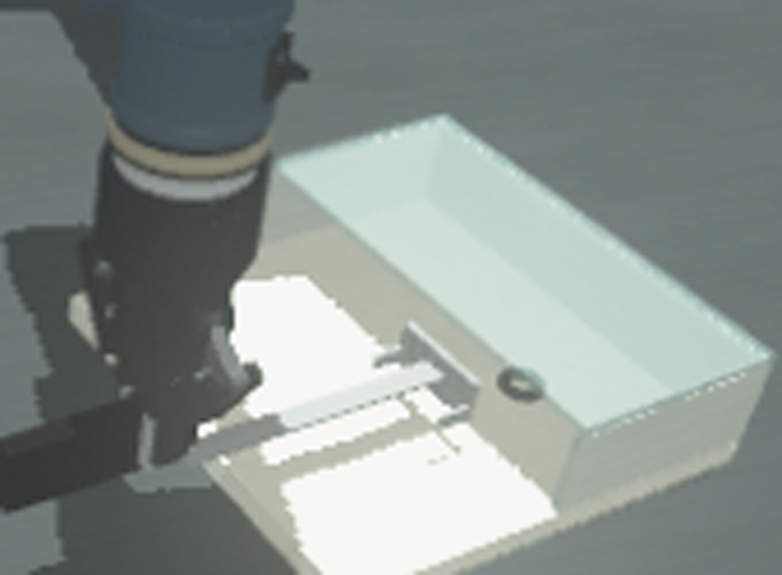

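```bash
cat > st.py <<'E'
from h import *
C=np.array([.588,.2255]);ux=np.array([-.189,.982]);uy=np.array([-.982,-.189])
def st(P): P=np.atleast_2d(P); return np.c_[(P[:,:2]-C)@ux,(P[:,:2]-C)@uy,P[:,2]]
def onsx(c,px,sx):
    d=rays(c,px); u=np.r_[ux,0]; l=(sx-((c["xyz"][:2]-C)@ux))/(d@u); return st(c["xyz"]+d*l[:,None])
E
python3 - <<'E'
from st import *
s=load("last_scene.npz")
px=[(290+x/4.6-.4,110+y/4.6-.4) for x,y in [(405,322),(480,380),(474,410),(418,365)]]
for sx in(-.018,-.015,-.012): print(onsx(s,px,sx).round(4).tolist())
print(st([[.6763,.0314,0]]))
c=s["img"][170:205,370:400]; 
cv2.imwrite("pics/s5c.png",cv2.resize(s["img"][172:206,368:402,::-1],None,fx=16,fy=16,interpolation=cv2.INTER_NEAREST))
E
```

```text
[[-0.018, -0.0183, 0.0657], [-0.018, -0.0807, 0.0705], [-0.018, -0.0824, 0.0507], [-0.018, -0.0356, 0.0473]]
[[-0.015, -0.0154, 0.0627], [-0.015, -0.0781, 0.0675], [-0.015, -0.0799, 0.0476], [-0.015, -0.0328, 0.0442]]
[[-0.012, -0.0126, 0.0597], [-0.012, -0.0756, 0.0645], [-0.012, -0.0773, 0.0445], [-0.012, -0.03, 0.0411]]
[[-0.2072949 -0.0500257  0.       ]]
```

View pics/s5c.png

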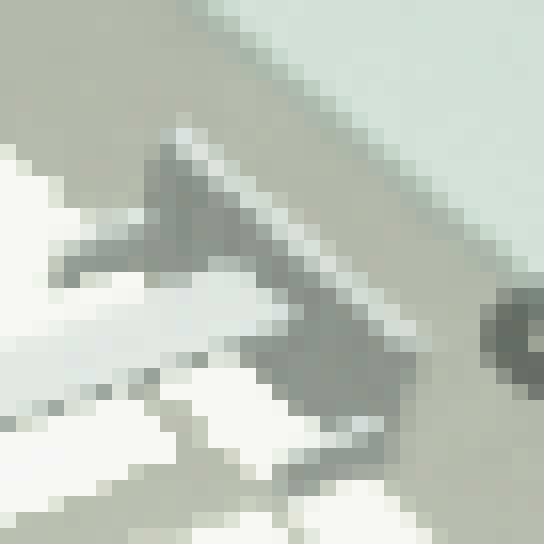

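```bash
python3 -m inch '[[1,0,-1,5,0],[1,0,-1,9,0],[1,0,-1,9,0],[1,10,-1,9,0],[1,25,-1,9,0],[1,40,-1,9,0],[1,55,-1,9,0],[1,70,-1,9,0],[1,85,-1,9,0],[1,97,-1,9,0],[1,103,-1,9,0],[1,103,-1,9,0],[1,103,-1,9,0]]'; python3 cam.py scene s6.png 290 110 460 235 4.6;python3 go.py .6748 .0315 .059 100.9
```

```text
clock: 7.95
tcp_pos: [0.6553, 0.1323, 0.0583]
tcp_rot: [2.0, 2.422, -0.0]
ft_force: [-0.4, -1.0, -1.7]
grip_width: 0.013
t 8.0 tcp [0.6553 0.132  0.0583] xaxis 100.86 tilt [ 3.e-04 -3.e-04 -1.e+00] q6 -0.157
shift mm [-102.3    0.2   -0.6] roll -0.0007 or 3.1409 F [ 0.63  0.01 -1.94] w 0.0131
```

View pics/s6.png

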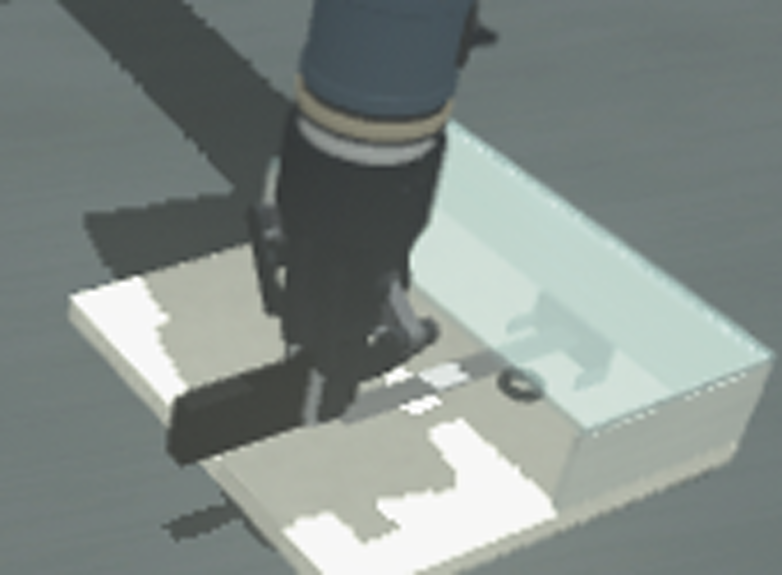

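Run:
```python
from st import *
s=load("last_scene.npz")
f=lambda x,y:(290+x/4.6-.4,110+y/4.6-.4)
for sx in(.085,.09,.095): print(onsx(s,[f(540,290),f(613,350),f(610,375)],sx).round(4).tolist())
print(st(onz(s,[f(521,383)],.0185)).round(4))
cv2.imwrite("pics/s6c.png",cv2.resize(s["img"][165:205,390:430,::-1],None,fx=14,fy=14,interpolation=cv2.INTER_CUBIC))
```

```text
[[0.085, -0.0178, 0.0558], [0.085, -0.0787, 0.0549], [0.085, -0.0823, 0.0393]]
[[0.09, -0.0137, 0.0514], [0.09, -0.0751, 0.0506], [0.09, -0.0787, 0.0348]]
[[0.095, -0.0096, 0.0471], [0.095, -0.0715, 0.0463], [0.095, -0.0751, 0.0304]]
[[ 0.0547 -0.0486  0.0185]]
```

View pics/s6c.png

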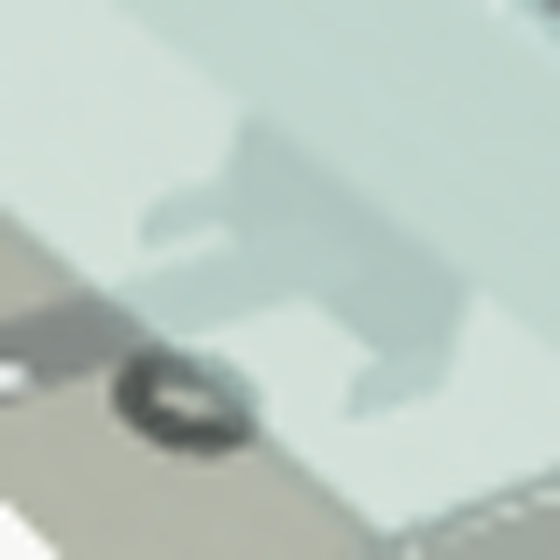

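```bash
cat > f.py <<'E'
from station import manip
import numpy as np
F=[];M=[]
for i in range(6):
    s=manip.get_state(); F.append(s["ft_force"]); M.append(s["moment"])
    if i<5: manip.read_camera("scene")
print("t",round(s["clock"],2),"z",round(s["tcp_pos"][2],4),"F",np.mean(F,0).round(2),"sd",np.std(F,0).round(2),"M",np.mean(M,0).round(3),np.std(M,0).round(3))
E
python3 f.py; python3 -m inch '[[1,0,0,3,0],[1,0,0,6,0],[1,0,0,6,0]]'; python3 f.py
```

```text
t 8.25 z 0.0583 F [ 0.35 -0.19 -2.27] sd [0.4  0.72 0.46] M [-0.011 -0.017 -0.002] [0.013 0.04  0.022]
clock: 8.55
tcp_pos: [0.6546, 0.1324, 0.0516]
tcp_rot: [-2.0, -2.421, 0.001]
ft_force: [0.3, 0.1, -1.1]
grip_width: 0.013
t 8.8 z 0.0524 F [-0.06  0.07 -1.67] sd [0.33 0.36 0.53] M [-0.028  0.005  0.01 ] [0.021 0.024 0.024]
```

```bash
for i in 1 2; do python3 -m inch '[[1,0,0,1,0],[1,0,0,1,0]]' | grep -E "tcp_pos|ft_f"; python3 f.py; done
```

```text
tcp_pos: [0.655, 0.1326, 0.0513]
ft_force: [-0.5, 0.5, -1.0]
t 9.25 z 0.0513 F [-0.22  0.03 -1.97] sd [0.56 0.25 0.71] M [-0.031 -0.028  0.017] [0.033 0.017 0.027]
tcp_pos: [0.655, 0.1325, 0.0502]
ft_force: [-0.4, 0.2, -1.7]
t 9.7 z 0.0503 F [-0.43 -0.04 -1.43] sd [0.26 0.16 0.53] M [-0.018  0.003 -0.011] [0.011 0.035 0.023]
```

```bash
for i in 1 2 3; do python3 -m inch '[[1,0,0,1,0],[1,0,0,1,0]]' | grep -E "ft_f"; python3 f.py; done
```

```text
ft_force: [0.4, -0.3, -2.2]
t 10.15 z 0.0493 F [-0.09  0.37 -1.8 ] sd [0.51 0.61 0.63] M [-0.019  0.002  0.01 ] [0.033 0.028 0.021]
ft_force: [0.1, 0.3, -0.7]
t 10.6 z 0.0483 F [-0.16 -0.21 -1.63] sd [0.29 0.48 0.57] M [-0.014 -0.002 -0.012] [0.032 0.021 0.036]
ft_force: [0.5, 0.3, -1.9]
t 11.05 z 0.0473 F [-0.05 -0.12 -1.66] sd [0.55 0.45 0.47] M [-0.007 -0.002 -0.005] [0.017 0.023 0.034]
```

```bash
python3 -m inch '[[1,0,0,1,0],[1,0,0,1,0]]' | grep -E "ft_f"; python3 f.py
```

```text
ft_force: [0.8, -0.5, -2.5]
t 11.5 z 0.0463 F [ 0.2  -0.   -1.43] sd [0.64 0.65 0.6 ] M [-0.028  0.    -0.011] [0.015 0.031 0.018]
```

```bash
python3 -m inch '[[1,0,0,1,0],[1,0,0,1,0]]' | grep -E "ft_f"; python3 f.py; python3 cam.py scene s7.png 370 150 450 220 9
```

```text
ft_force: [-0.4, -0.5, -0.9]
t 11.95 z 0.0453 F [ 0.03  0.05 -1.48] sd [0.5  0.5  0.45] M [-0.016 -0.013  0.007] [0.037 0.016 0.025]
```

View pics/s7.png

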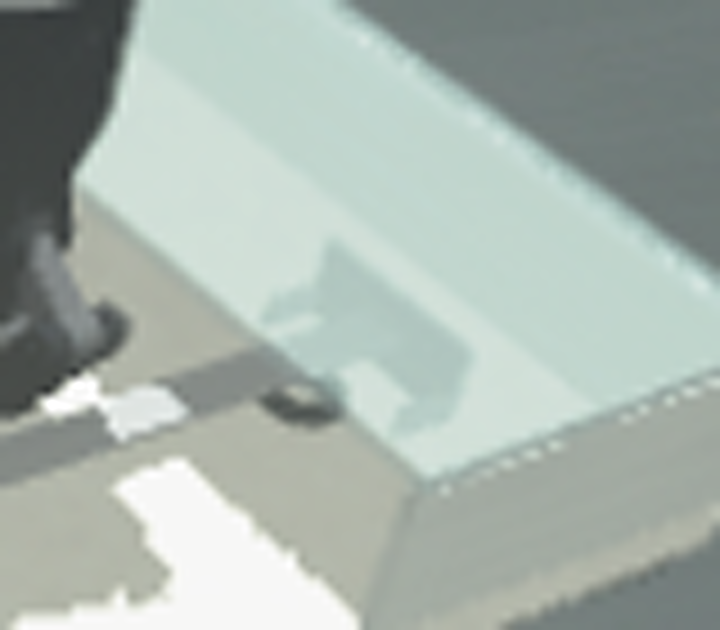

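```bash
python3 -m inch '[[1,0,0,1,0],[1,0,0,1,0]]' | grep -E "ft_f"; python3 f.py
```

```text
ft_force: [0.0, 0.8, -1.4]
t 12.45 z 0.0443 F [ 0.05  0.16 -1.62] sd [0.23 0.43 0.45] M [-0.011  0.002 -0.006] [0.048 0.018 0.028]
```

```bash
python3 -m inch '[[1,0,0,1,0],[1,0,0,1,0]]' | grep -E "ft_f"; python3 f.py
```

```text
ft_force: [-0.6, 1.1, -2.4]
t 12.9 z 0.0433 F [ 0.06  0.62 -1.71] sd [0.34 0.6  0.5 ] M [-0.016  0.006  0.014] [0.016 0.016 0.046]
```

```bash
python3 -m inch '[[1,0,0,1,0],[1,0,0,1,0]]' | grep -E "ft_f"; python3 f.py
```

```text
ft_force: [-0.8, -0.3, -0.7]
t 13.35 z 0.0424 F [-0.15 -0.33 -0.72] sd [0.56 0.39 0.27] M [0.1   0.006 0.018] [0.031 0.034 0.011]
```

```bash
python3 -m inch '[[1,0,0,0.7,0],[1,0,0,0.7,0]]' | grep -E "ft_f"; python3 f.py
```

```text
ft_force: [0.2, -1.1, 1.3]
t 13.8 z 0.0418 F [ 0.19 -1.06  1.14] sd [0.56 0.34 0.14] M [0.214 0.05  0.02 ] [0.02  0.026 0.012]
```

```bash
python3 -m inch '[[1,-1,0,-0.1,0],[1,-3,0,-0.1,0],[1,-6,0,-0.1,0],[1,-9,0,-0.1,0],[1,-12,0,-0.1,0],[1,-15,0,-0.1,0]]'; python3 f.py
```

```text
clock: 14.4
tcp_pos: [0.6579, 0.1175, 0.0417]
tcp_rot: [-2.001, -2.422, 0.0]
ft_force: [-0.6, 0.8, 0.5]
grip_width: 0.0131
t 14.65 z 0.0419 F [-0.35 -0.43  1.05] sd [0.24 1.33 0.56] M [0.371 0.093 0.06 ] [0.163 0.011 0.039]
```

```bash
python3 -m inch '[[1,-3,0,0.0,0],[1,-6,0,0,0],[1,-9,0,0,0],[1,-12,0,0,0],[1,-15,0,0,0],[1,-18,0,0,0],[1,-21,0,0,0],[1,-24,0,0,0],[1,-27,0,0,0]]'; python3 f.py;python3 cam.py scene s8.png 370 150 450 220 9
```

```text
clock: 15.55
tcp_pos: [0.663, 0.0911, 0.0417]
tcp_rot: [-2.001, -2.422, 0.0]
ft_force: [-0.8, 1.1, 0.4]
grip_width: 0.0125
t 15.8 z 0.0419 F [-0.44 -0.35  1.49] sd [0.4  0.7  0.51] M [0.438 0.102 0.037] [0.164 0.041 0.033]
```

View pics/s8.png

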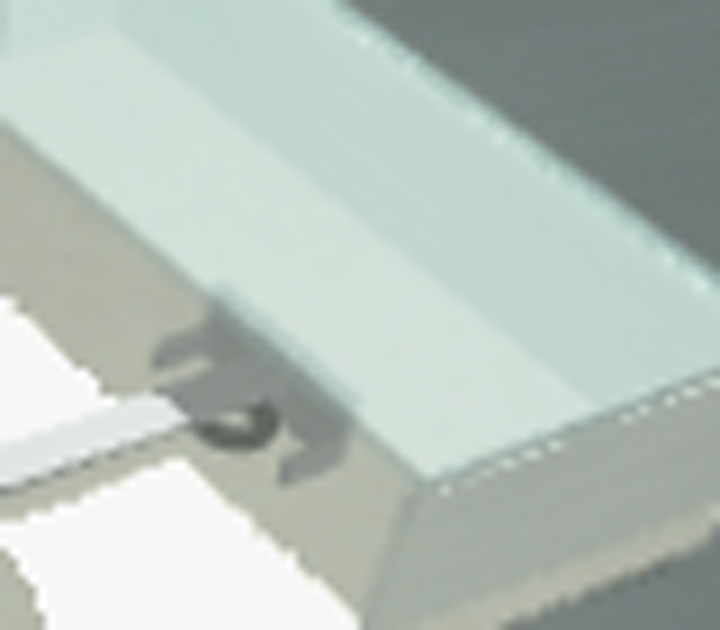

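```bash
python3 -m inch '[[1,-3,0,-0.1,0],[1,-6,0,-0.1,0],[1,-9,0,-0.1,0],[1,-12,0,-0.1,0],[1,-15,0,-0.1,0],[1,-18,0,-0.1,0],[1,-21,0,-0.1,0],[1,-24,0,-0.1,0],[1,-27,0,-0.1,0],[1,-30,0,-0.1,0],[1,-33,0,-0.1,0]]'; python3 f.py
```

```text
clock: 16.95
tcp_pos: [0.6693, 0.0587, 0.0418]
tcp_rot: [-2.001, -2.422, 0.0]
ft_force: [0.0, 1.0, 0.4]
grip_width: 0.0125
t 17.2 z 0.042 F [-0.38 -0.37  1.05] sd [0.34 0.97 0.59] M [0.334 0.116 0.072] [0.181 0.033 0.035]
```

```bash
python3 -m inch '[[1,-3,0,0,0],[1,-6,0,0,0],[1,-9,0,0,0],[1,-12,0,0,0],[1,-15,0,0,0],[1,-18,0,0,0],[1,-21,0,0,0],[1,-24,0,0,0],[1,-27,0,0,0],[1,-30,0,0,0],[1,-33,0,0,0],[1,-36,0,0,0]]'; python3 f.py;python3 cam.py scene s9.png 310 140 450 245 5.6; python3 go.py .6 0 .1 100.9
```

```text
clock: 18.4
tcp_pos: [0.6761, 0.0233, 0.0418]
tcp_rot: [-2.001, -2.422, 0.0]
ft_force: [0.4, 1.3, -0.2]
grip_width: 0.0124
t 18.65 z 0.042 F [-0.17 -0.39  0.81] sd [0.43 0.97 0.73] M [0.372 0.113 0.058] [0.191 0.025 0.025]
t 18.7 tcp [0.6763 0.0229 0.042 ] xaxis 100.91 tilt [ 6.0e-04 -1.1e-03 -1.0e+00] q6 -0.32
shift mm [ -8.1 -79.3 -58. ] roll 0.0001 or -3.1415 F [ 0.85 -2.41  1.22] w 0.0125
```

View pics/s9.png

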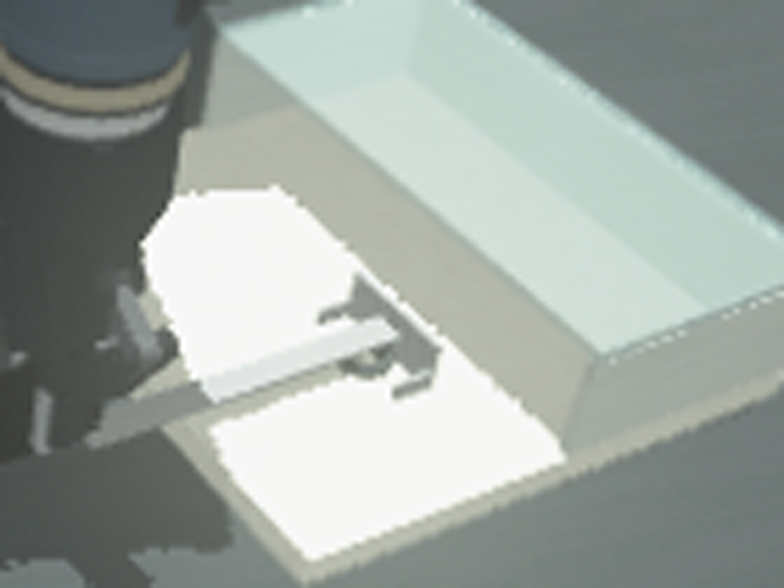

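```bash
python3 -m inch '[[1,0,0,-2,0],[1,0,0,-5,0],[1,0,0,-12,0],[1,0,0,-25,0],[1,0,0,-50,0],[1,0,0,-80,0],[1,0,0,-110,0],[1,0,0,-130,0],[1,0,0,-130,0],[1,0,0,-130,0]]'; python3 cam.py scene s10.png 230 90 450 245 3.6; python3 f.py; python3 go.py .5016 -.2412 .17 79.41
```

```text
clock: 19.7
tcp_pos: [0.6759, 0.0236, 0.1725]
tcp_rot: [2.0, 2.422, 0.001]
ft_force: [0.6, -0.6, -2.2]
grip_width: 0.0129
t 20.0 z 0.1703 F [-0.09  0.03 -1.94] sd [0.23 0.43 0.29] M [-0.045 -0.012  0.008] [0.035 0.035 0.029]
t 20.0 tcp [0.6753 0.0236 0.1703] xaxis 100.88 tilt [-2.6e-03  3.0e-04 -1.0e+00] q6 -0.32
shift mm [-227.3 -220.6    0.7] roll 0.3748 or -2.7668 F [-0.09 -0.23 -1.52] w 0.0128
```

View pics/s10.png

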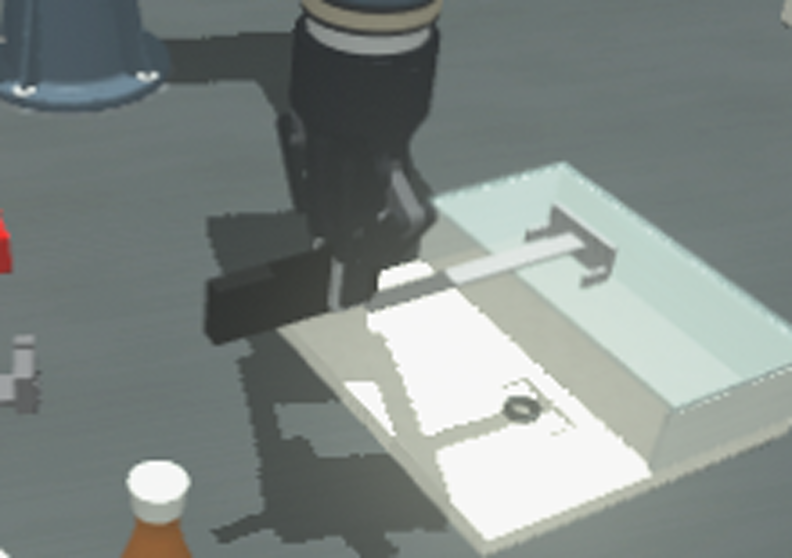

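Run:
```python
from st import *
s=load("last_scene.npz");f=lambda x,y:(230+x/3.6-.4,90+y/3.6-.4)
print("washer",st(onz(s,[f(521,408)],.019)).round(4))
T=st([[.6757,.0236,0]])[0]; print(T)
for sx in(-.024,-.02,-.016): print(onsx(s,[f(555,206),f(615,250),f(611,276)],sx).round(4).tolist())
# blade slope: project expected points if level: handle rear top corners, blade front
e=np.r_[np.cos(np.radians(100.9)),np.sin(np.radians(100.9)),0];n=np.array([-e[1],e[0],0])
O=np.array([.6757,.0236,.171-.0333])+.0015*e
s3=load("last_scene.npz")
for nm,x,y,z in[("handle rear top near",-.085,-.007,.068),("rear bottom near",-.085,-.007,.03),("toe top near corner t=9?",.190,-.03,.035),("toe top far",.19,.03,.035),("blade end near",.186,-.008,.023)]:
    p=proj(s,O+x*e+y*n+[0,0,z])[0]; print(nm,((p-[230,90]+.4)*3.6).round(0))
```

```text
washer [[-0.0418 -0.0493  0.019 ]]
[-0.2148411 -0.0479623  0.       ]
[[-0.024, -0.0186, 0.1676], [-0.024, -0.0775, 0.169], [-0.024, -0.08, 0.1503]]
[[-0.02, -0.0147, 0.1643], [-0.02, -0.0741, 0.1657], [-0.02, -0.0766, 0.1469]]
[[-0.016, -0.0109, 0.161], [-0.016, -0.0706, 0.1624], [-0.016, -0.0732, 0.1434]]
handle rear top near [219. 292.]
rear bottom near [217. 345.]
toe top near corner t=9? [618. 245.]
toe top far [557. 199.]
blade end near [586. 245.]
```

```bash
python3 -m inch '[[1,-15,-15,0,0.03],[1,-40,-38,0,0.08],[1,-65,-63,0,0.14],[1,-90,-88,0,0.2],[1,-115,-112,0,0.26],[1,-140,-136,0,0.3],[1,-165,-160,0,0.34],[1,-190,-184,0,0.375],[1,-210,-204,0,0.375],[1,-222,-215,0,0.375],[1,-227,-220.5,0,0.375],[1,-227,-220.5,0,0.375],[1,-227,-220.5,0,0.375]]'; sleep 0; python3 go.py .5016 -.2412 .0433 79.41
```

```text
clock: 21.3
tcp_pos: [0.5029, -0.2402, 0.1717]
tcp_rot: [-2.416, -2.007, -0.001]
ft_force: [0.5, -0.3, -1.2]
grip_width: 0.0126
t 21.3 tcp [ 0.5029 -0.2402  0.1717] xaxis 79.44 tilt [ 2.e-04  6.e-04 -1.e+00] q6 -0.462
shift mm [ -1.3  -1.1 128.4] roll 0.0004 or -3.1411 F [ 0.47 -0.26 -1.19] w 0.0126
```

```bash
python3 -m inch '[[1,0,0,40,0],[1,0,0,75,0],[1,0,0,95,0],[1,0,0,105,0],[1,0,0,105,0],[1,0,0,105,0]]' >/dev/null; python3 go.py .5016 -.2412 .0433 79.41;python3 f.py; python3 go.py .5016 -.2412 .0433 79.41; python3 cam.py scene s11.png 150 110 300 220 5.2
```

```text
t 21.9 tcp [ 0.5034 -0.2409  0.0675] xaxis 79.45 tilt [ 1.3e-03 -8.0e-04 -1.0e+00] q6 -0.463
shift mm [-0.6 -1.7 24.2] roll 0.0007 or -3.1408 F [ 0.66 -0.02 -2.1 ] w 0.0123
t 22.15 z 0.0679 F [-0.08  0.41 -1.62] sd [0.38 0.34 0.42] M [-0.014 -0.001 -0.   ] [0.026 0.03  0.026]
t 22.15 tcp [ 0.503  -0.2414  0.0679] xaxis 79.4 tilt [ 0.0017 -0.0013 -1.    ] q6 -0.463
shift mm [-0.  -1.5 24.6] roll -0.0001 or 3.1415 F [ 0.01  0.47 -2.11] w 0.0128
```

View pics/s11.png

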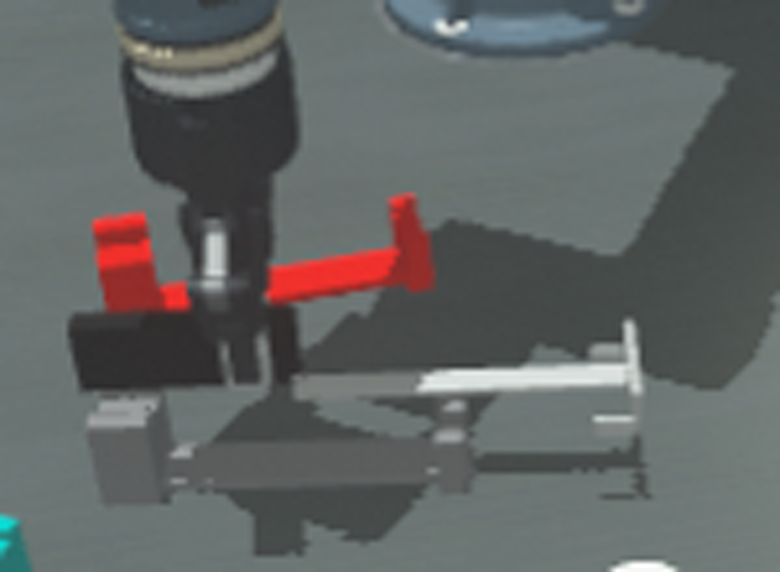

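```bash
python3 -m inch '[[1,0,-1.3,6,0],[1,0,-1.3,12,0],[1,0,-1.3,17,0],[1,0,-1.3,21,0],[1,0,-1.3,21,0],[1,0,-1.3,21,0]]'; python3 f.py; python3 go.py .5016 -.2412 .0433 79.41
```

```text
clock: 22.8
tcp_pos: [0.501, -0.2407, 0.0455]
tcp_rot: [-2.417, -2.006, 0.0]
ft_force: [-0.3, 0.1, -1.0]
grip_width: 0.0129
t 23.05 z 0.046 F [-0.2  -0.32 -1.56] sd [0.66 0.53 0.38] M [-0.031 -0.006  0.004] [0.024 0.017 0.02 ]
t 23.05 tcp [ 0.5013 -0.2409  0.046 ] xaxis 79.4 tilt [ 4.e-04 -3.e-04 -1.e+00] q6 -0.464
shift mm [-0.3  0.4  2.7] roll -0.0001 or 3.1415 F [ 1.01  0.6  -1.85] w 0.0125
```

```bash
python3 -m inch '[[1,0,0,1,0],[1,0,0,1.5,0],[1,0,0,1.5,0]]' |grep ft; python3 f.py; python3 -m inch '[[1,0,0,0.7,0],[1,0,0,0.7,0]]' |grep ft; python3 f.py
```

```text
ft_force: [0.4, -0.1, -1.9]
t 23.6 z 0.0443 F [ 0.38  0.06 -1.49] sd [0.37 0.3  0.33] M [-0.014  0.004  0.002] [0.021 0.024 0.029]
ft_force: [-0.7, 0.2, -2.5]
t 24.05 z 0.0436 F [-0.42  0.13 -1.85] sd [0.28 0.46 0.44] M [ 0.001 -0.011  0.016] [0.028 0.034 0.044]
```

```bash
python3 -m inch '[[1,0,0,0.7,0],[1,0,0,0.7,0]]' |grep ft; python3 f.py; python3 -m inch '[[1,0,0,0.7,0],[1,0,0,0.7,0]]' |grep ft; python3 f.py
```

```text
ft_force: [-0.2, 0.4, 2.6]
t 24.5 z 0.0433 F [-0.88  0.74  3.67] sd [0.37 0.34 0.85] M [0.079 0.135 0.005] [0.038 0.029 0.042]
ft_force: [-2.8, 1.4, 10.6]
t 24.95 z 0.0433 F [-2.2   1.33 10.2 ] sd [0.36 0.31 0.33] M [ 0.161  0.367 -0.032] [0.018 0.033 0.035]
```

```bash
python3 -m inch '[[1,0,0,-0.7,0],[1,0,0,-0.8,0],[1,0,0,-0.8,0]]' |grep ft; python3 -m inch '[[0.75,0,0,0,0],[0.6,0,0,0,0],[0.45,0,0,0,0],[0.4,0,0,0,0],[0.4,0,0,0,0],[0.4,0,0,0,0]]' 20; python3 f.py
```

```text
ft_force: [-1.0, 0.6, 5.4]
clock: 25.85
tcp_pos: [0.5011, -0.2407, 0.0429]
tcp_rot: [-2.417, -2.007, 0.0]
ft_force: [-0.6, 0.6, 0.5]
grip_width: 0.0513
t 26.1 z 0.043 F [-0.52  0.15  0.01] sd [0.43 0.5  0.33] M [-0.002 -0.01   0.021] [0.027 0.011 0.023]
```

Released. Lift straight up and look.

```bash
python3 -m inch '[[0.4,0,0,-10,0],[0.4,0,0,-30,0],[0.4,0,0,-60,0],[0.4,0,0,-100,0],[0.4,0,0,-140,0],[0.4,-40,0,-160,0],[0.4,-60,-40,-160,0],[0.4,-60,-80,-160,0],[0.4,-60,-120,-160,0],[0.4,-60,-120,-160,0],[0.4,-60,-120,-160,0]]'; python3 cam.py scene s12.png 150 110 450 265 2.6;python3 cam.py top t12.png 70 120 350 260 2.8
```

```text
clock: 27.2
tcp_pos: [0.3718, -0.2779, 0.2039]
tcp_rot: [2.417, 2.004, 0.0]
ft_force: [-0.3, -1.0, 0.1]
grip_width: 0.0513
```

View pics/s12.png

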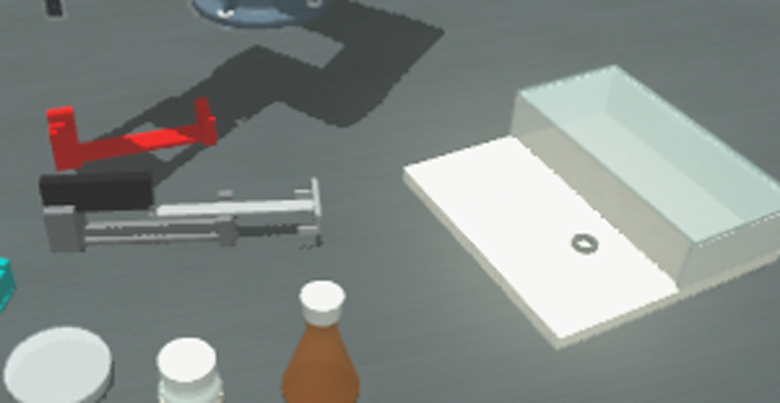

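View pics/t12.png

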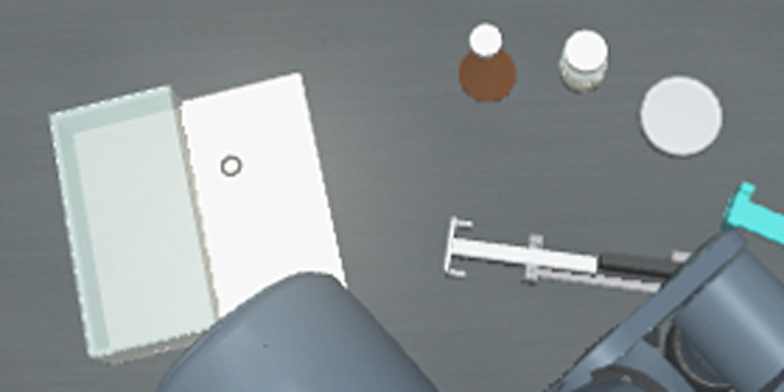

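Run:
```python
from st import *
a=load("scene0.npz")["img"].astype(int);c=load("last_scene.npz");b=c["img"].astype(int)
d=np.abs(a-b).max(2)
for n,(x0,y0,x1,y1) in {"dish":(150,234,196,272),"jar":(208,238,238,278),"flask":(256,216,292,270),"handle":(163,172,210,190),"blade+toe":(208,174,276,205)}.items(): print(n,(d[y0:y1,x0:x1]>40).sum(), d[y0:y1,x0:x1].mean().round(1))
f=lambda x,y:(150+x/2.6-.4,110+y/2.6-.4); print("washer",st(onz(c,[f(585,243)],.019)).round(4))
o=np.hstack([a[160:215,155:285],b[160:215,155:285]]).astype(np.uint8)[:,:,::-1]
cv2.imwrite("pics/cmp.png",cv2.resize(o,None,fx=3,fy=3,interpolation=cv2.INTER_CUBIC))
t0=load("top0.npz");t1=load("last_top.npz")
D=np.abs(t0["img"].astype(int)-t1["img"].astype(int)).max(2); print("top toe/blade/bystanders",[(D[y0:y1,x0:x1]>40).sum() for x0,y0,x1,y1 in[(225,190,285,222),(230,125,258,160),(268,128,290,155),(297,145,330,178)]])
```

```text
dish 0 2.5
jar 0 2.1
flask 0 2.0
handle 97 8.5
blade+toe 58 5.6
washer [[-0.0415 -0.05    0.019 ]]
top toe/blade/bystanders [np.int64(49), np.int64(0), np.int64(0), np.int64(0)]
```

View pics/cmp.png

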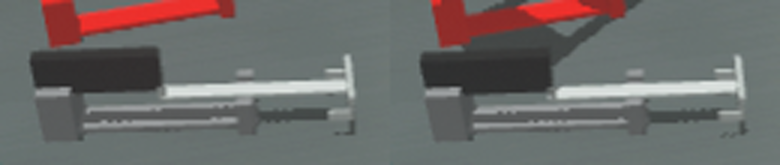

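```bash
python3 -c "
from station import manip
print(manip.get_state()['clock'],manip.finish_job())"
```

```text
the job is handed in; nothing more can be done
27.3 None
```

The washer is out from under the glass, lying on the open front of the deck, and the probe is back in the grey rest. The job was handed in at 27.3 s; no verdict is reported.

**What I did:** I gripped the probe at its handle and passed the toe under the glass above the washer. I then lowered it about 90 mm in, until the wrist force showed contact. I raked the washer straight out about 110 mm and lifted the toe clear. I then seated the probe in its rest, released it and drew the arm back.

**Last checks:**
- **Washer:** its centre measures about 42 mm in front of the glass edge, so its rear rim is about 28 mm clear.
- **Probe:** it looks the same in the rest as at the start. A few pixels along it differ, which fits shadow or about a millimetre of shift.
- **Flask, jar and dish:** no pixels changed beyond the threshold in either view.

**Doubts:**
- **Force while raking:** it read about 1.5 to 3.1 N, so it briefly went slightly outside the 2 to 3 N asked. These are averages or single readings with about 0.5 N of noise. When the toe first touched down, the force and the uncorrected moment disagreed (2.8 N against about 1.3 N). I went with the force, because a moment taken higher up the wrist would explain the gap.
- **Seating the probe:** I briefly pressed it into its rest with about 12 N, then eased off before letting go.

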